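# Send the board under the test head

### The job

The circuit board lies in a carriage that is locked on its test fixture. Press the yellow lock button down with a fingertip and, keeping it held down all the way, push the carriage along its rails under the test head until it is fully home against the red end stop; then let the button spring up so that the carriage locks there. Do not pinch or lift anything, leave the board lying in its nest and the loose parts around the fixture where they are.

Things in the scene. Friction and masses are not known exactly. Their poses are not given: they have to be found in the camera images.
- fixture: Grey board-test fixture, bolted down: base 280 mm long (own x -130 to +150 mm), 210 mm wide (own y), 45 mm high, with chrome handles out to 140 mm at both sides. Origin: on the bench, on the carriage's middle line. Own x is the direction in which the carriage slides home (roughly away from the robot), z is up.
- test_head (a point): Middle of the top of the test head: a fixed aluminium bar across the rails, 30 mm along the fixture's x, 182 mm across, underside 93 mm and top 111 mm above the bench, on posts 82 mm to either side. The board passes under it; when home, the button's centre is still 68 mm short of this point.
- end_stop (a point): Top middle of the face of the fixed red end stop, 120 mm from the fixture's origin along its x, 80 mm above the bench. The front of the nest block meets it when fully home.
- carriage (a joint): Slide along the fixture's x, in m: 0 at the loading end, 0.100 fully home. Starts locked between 0 and 0.006 (free play). With the button up, or pressed less than about 6 mm, rack teeth block it; if let up on the way it catches every 16 mm; beyond 0.096 it locks in the home notch. With the button down it slides with about 2 N of friction and stays where left.
- lock_button (a joint): Press of the yellow lock button, in m: 0 up, 0.008 fully down (hard stop). Moves straight down; spring 2.5 N at first, about 6 N fully down; springs up when released. It rides on the carriage.
- button_top (a point): Centre of the top of the yellow lock button, a flat cap 40 x 40 mm, sides along the fixture's x and y; top 78 mm above the bench when up, 70 mm when down; deck around it 65 mm. Open on the near, left and right sides; 25 mm from its centre in the fixture's +x stands the upright steel face of the nest block (120 mm wide, top 86 mm above the bench), which a fingertip on the button can push.
- nest (a point): Centre of the floor of the board nest on the carriage's nest block (75 x 120 mm), 80 mm above the bench, 62.5 mm from the button's centre in the fixture's +x. A rim 6 mm high surrounds the board. Axes as the fixture's.
- board_mid (a point): Centre of the loose green circuit board's 4 mm thick plate (46 x 96 mm, 35 to 70 g, long side across the slide, grey display on top up to 9 mm above its underside), lying in the nest with 3 to 4 mm play, 2 mm above its floor; own z up.
- terminal_mid (a point): Centre of a loose green terminal block, 50 x 16 x 16 mm, on the bench beside the fixture. Leave alone.
- adapter_mid (a point): Centre of a loose upright brass adapter, diameter 22 mm, 42 mm high, on the bench beside the fixture. Leave alone.
- spool_center (a point): Centre of a loose small reel, orange flanges with copper between, diameter 44 mm, 30 mm high, on the bench beside the fixture. Leave alone.
Things that resemble listed ones, but are neither listed nor needed, are in the scene too. What is meant by the part that bears board_mid is not blue or orange, and is the larger of those in its own colour.

How it is judged:
By the outcome, as a careful person would: the job done as asked, in the order asked, and still so for the second after the job is handed in, with the robot touching nothing.
It also fails if it takes over 35 s, if anything falls off the work surface, if the arm or the gripper's body presses on something with over 40 N, if the wrist force passes 120 N, or if a joint passes its speed limit or range.

### The arm

A 6-joint arm with a two-finger parallel gripper is mounted at the origin on the work surface. World frame = base frame: x ahead of the robot, y to its left, z up, the work surface at z = 0. Lengths are in m, angles in rad, forces in N, time in s.
With the tool pointing down it reaches from about 0.35 to 0.725 m from the base axis. Payload 6 kg.
Tool frame: the origin (TCP) lies on the mounting face of the last link; the fingertips stand 173 mm ahead of it and the grasp point (between the pads) lies 155 mm ahead of it; z points along the fingers, y is the direction in which the jaws open and shut (so a half turn about z gives the same grasp; the last joint's range is limited). The gripper opens to 85 mm and grips with 20 to 120 N. Pads are 22 mm wide; open, the fingers measure 114 mm over their backs; the gripper's body (76 mm by 85 mm) begins 54 mm behind the grasp point. The pads swing forward as they close: fully open they stand 13 mm farther back than shut.
Start: joints at [1.524, 0.04, 0.085, 0, -1.615, -0.334], TCP at [0.223, 0.557, 0.405] pointing down, gripper open.
Joint ranges: [-2.56, 2.56], [-1.29, 2.01], [-1.08, 1.49], [-3.29, 1.98], [-2.81, -0.18], [-2.99, 2.99]. Speed limits (rad/s): [2.57, 2.57, 3.01, 3.14, 3.14, 3.14].

### API

Orientations are given as a unit quaternion [x, y, z, w].
In Python, from bench import sensors, eyes, bot gives the robot as it stands.
- The arm moves only by the shell command python3 -m creep 'ROWS'. ROWS is JSON, a list of rows, each a list of 7 numbers: the turn, a rotation vector about the tool's x, y, z in degrees, then the shift along the tool's x, y, z in m, then the opening, from -1 (shut) to 1 (fully open). A call has 1 to 8 rows; each row shifts and turns the pose as measured when the row begins, along the tool's axes as they then stand; what a row does not reach is not made up. A row lasts 1/8 s, in which the tool goes at most 62.5 mm and 10.7 degrees, less where a joint would pass 70% of its speed; a pose out of reach is approached as far as the arm can. A call is refused whole if a number of a shift passes 0.0625 or a number of a turn 10.7, either way. A call with a gripper value outside its range is refused whole. The fingers move at their own pace and stop on an object; the grip force is fixed at half the most. Time passes only in rows, so rows that do not move let the fingers close. It gives the time, the measured TCP pose, the force and the opening at its end, in the units of the state.
- sensors.get_state(): the state, without advancing time (a new reading comes with each control period).
- eyes.camera(name): name is "side" or "top" or "wrist"; returns (picture, depth): 400x640x3 uint8, blue, green, red; 400x640 float32, m along the optical axis (not along the pixel's ray), 0 where there is no reading.
- eyes.camera_info(name): a dict with "camera_matrix" (3x3 intrinsics, pixels), "eye" and "orientation" of the camera in the world; the wrist camera has in their place "hand_eye" (4x4, takes a point from camera to tool coordinates, whose origin is the TCP and whose axes are the flange's). Camera axes: x right, y down, z forward; pixel columns grow to the right and rows downward; lengths in m; the calibration is good to about 2 mm. A picture is of the moment at which its call begins: read the wrist's pose just before it. camera_info takes no time and is no camera call.
- bot.close_job(): hands the job in, once; it reports no verdict.
Trained networks look in the newest picture that a camera, given by its name, has taken for a name from the list of things; names that differ only in an ending like _2 or _b are one class to them, and where a whole thing is asked for, a point or a joint stands for the part that bears it (a point fixed in the world has none). Each returns a list of dicts, best first, with "p" (0 to 1); they miss things now and then, are a little off and sometimes report something else, mostly with a low value. They report only what shows in the picture. A call takes as long as a camera call. They do not tell look-alikes from the thing itself.
- eyes.look_for(name, camera): "location" ([x, y, z] in m, in world coordinates, good to about 4 mm: the middle of the surface that is visible of it).
The state is a dict: "t": time; "joint_pos": joint angles; "joint_vel": joint speeds; "tau": joint torques, N m; "position": TCP position; "tool_rot": TCP orientation; "ft_force": force on the tool from outside, world axes, zero at the start; "wrist_torque": the same for the moment, N m; "gripper_width": opening from 0.0 (shut) to 1.0 (fully open).
Only numpy, scipy, OpenCV 4.12 (cv2) and the standard library are available. Lean on these libraries where they do the work, as an engineer would, in place of code of your own. Each camera call takes 0.05 s, during which the arm holds its last target.

## Working session

There is one attempt and no reset: what is moved stays moved. The work goes in short steps, Python scripts to look and compute and a shell command to move; the robot and the scene stay as the last step left them, time stands still between calls to the robot, and variables do not carry over. Pictures are saved under pics/ and viewed, and the job is handed in when it is done.

```bash
mkdir -p pics; ls
python3 - <<'E'
from bench import sensors, eyes, bot
import cv2
s=sensors.get_state(); print(s)
for c in ("top","side"):
    im,d=eyes.camera(c); cv2.imwrite(f"pics/{c}1.png",im)
    i=eyes.camera_info(c); print(c,i)
    for n in ("button_top","nest","test_head","end_stop","board_mid","fixture","terminal_mid","adapter_mid","spool_center"):
        print(n,[(r["p"],r["location"]) for r in eyes.look_for(n,c)][:3])
print(sensors.get_state()["t"])
E
```

```text
pics
{'t': 0.0, 'joint_pos': array([ 1.52370313e+00,  4.08196611e-02,  8.37910596e-02, -4.74081533e-04,
       -1.61552348e+00, -3.33697101e-01]), 'joint_vel': array([ 4.38627166e-05,  1.22968943e-03,  4.82565473e-05, -5.21372790e-05,
       -2.81660294e-03,  4.16409847e-04]), 'tau': array([ 1.46412845e-04, -3.68197274e+01,  3.47409368e+01,  6.93203911e+00,
       -5.45205214e-03,  4.46502099e-06]), 'position': array([0.22288782, 0.55703474, 0.40366123]), 'tool_rot': array([ 9.81931092e-01, -1.89236635e-01, -1.09014305e-04,  9.02697455e-04]), 'ft_force': array([-0.74400724,  0.14002628,  0.4932679 ]), 'wrist_torque': array([ 0.00397079,  0.03697631, -0.00483727]), 'gripper_width': 1.001721002876411}
top {'camera_matrix': array([[376.20330527,   0.        , 327.94782677],
       [  0.        , 376.20330527, 202.2201481 ],
       [  0.        ,   0.        ,   1.        ]]), 'eye': array([0.46848641, 0.02983501, 0.94869799]), 'orientation': array([ 0.70736991, -0.70481594,  0.03647937, -0.03913512])}
button_top [(0.84, [0.5263, 0.0574, 0.0794])]
nest [(0.62, [0.5488, 0.0678, 0.0741])]

[... 667 characters left out ...]
 array([0.39061018, 0.6441355 , 0.54544022]), 'orientation': array([-0.11822255,  0.88541375, -0.44566377,  0.05873435])}
button_top [(0.87, [0.5274, 0.0637, 0.0797])]
nest [(0.88, [0.5471, 0.0937, 0.0681])]
test_head [(0.59, [0.529, 0.0686, 0.0753]), (0.57, [0.601, 0.1395, 0.0413])]
end_stop [(0.68, [0.5991, 0.1394, 0.0461])]
board_mid [(0.89, [0.6114, 0.3377, 0.0035]), (0.79, [0.5924, 0.0839, 0.0863]), (0.62, [0.3835, 0.0178, -0.0019])]
fixture [(0.72, [0.6051, 0.1382, 0.046]), (0.22, [0.4591, 0.2557, 0.0222]), (0.21, [0.5512, 0.0915, 0.0736])]
terminal_mid [(0.75, [0.5401, -0.1478, 0.012])]
adapter_mid [(0.66, [0.4544, 0.2533, 0.0236])]
spool_center [(0.76, [0.6353, -0.1076, 0.0317])]
1.0
```

View pics/top1.png

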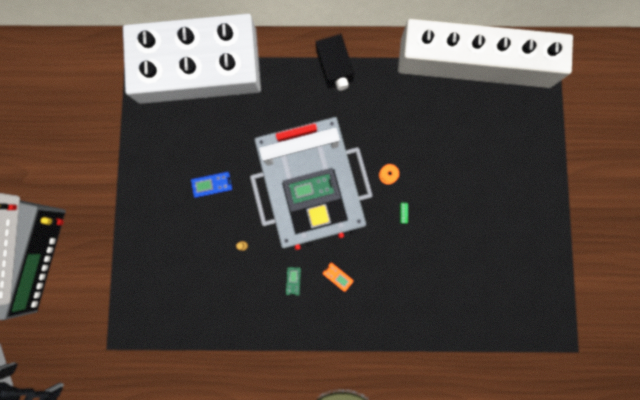

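View pics/side1.png

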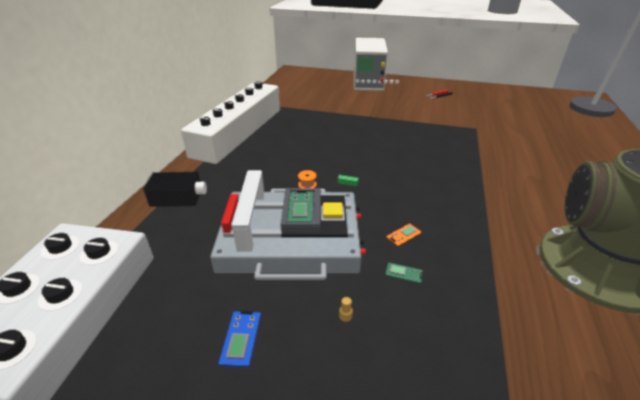

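The top view shows the fixture turned slightly left: button at about (318,216), board in the nest at (313,188), white test head at (299,143) and red stop at (297,131). Loose parts lie at the sides. Next I'll measure the pose precisely.

```bash
cat > h.py <<'E'
import numpy as np, cv2
from scipy.spatial.transform import Rotation as R
from bench import sensors, eyes
def cloud(c):
    im,d=eyes.camera(c); i=eyes.camera_info(c); K=i["camera_matrix"]
    v,u=np.mgrid[:400,:640]
    P=np.stack([(u-K[0,2])/K[0,0]*d,(v-K[1,2])/K[1,1]*d,d],-1)
    if c=="wrist":
        s=sensors.get_state(); T=i["hand_eye"]; P=P@T[:3,:3].T+T[:3,3]
        P=P@R.from_quat(s["tool_rot"]).as_matrix().T+s["position"]
    else: P=P@R.from_quat(i["orientation"]).as_matrix().T+i["eye"]
    return im,d,P
def rect(p):
    r=cv2.minAreaRect((p[:,:2]*1000).astype(np.float32)); return r
E
python3 - <<'E'
from h import *
for c in ("top","side"):
    im,d,P=cloud(c); hsv=cv2.cvtColor(im,cv2.COLOR_BGR2HSV); ok=d>0
    H,S,V=[hsv[...,k].astype(int) for k in range(3)]
    m=ok&(abs(H-28)<6)&(S>110)&(V>120)&(P[...,2]>.06)&(abs(P[...,0]-.53)<.06)&(abs(P[...,1]-.06)<.06)
    t=m&(P[...,2]>.073)
    print(c,"yellow",m.sum(),t.sum(),np.median(P[t],0),rect(P[t]))
    r=ok&((H<6)|(H>174))&(S>130)&(P[...,2]>.05)&(abs(P[...,1]-.08)<.1)&(P[...,0]>.6)
    print("red",r.sum(),np.median(P[r],0),rect(P[r]))
    b=ok&(P[...,2]>.102)&(P[...,2]<.12)&(abs(P[...,1]-.08)<.13)&(abs(P[...,0]-.66)<.1)
    print("bar",b.sum(),P[b].mean(0),rect(P[b]))
E
```

```text
top yellow 285 275 [0.53202679 0.05623202 0.07760911] ((531.5001220703125, 56.366390228271484), (39.44259262084961, 37.72337341308594), 14.433399200439453)
red 324 [0.72913993 0.10970593 0.07918656] ((730.8134765625, 110.15846252441406), (16.747371673583984, 96.87366485595703), 15.699355125427246)
bar 1079 [0.69104869 0.10073128 0.11059263] ((691.979736328125, 100.65420532226562), (30.847492218017578, 181.40513610839844), 15.165820121765137)
side yellow 313 268 [0.52789087 0.06025427 0.07839009] ((528.4082641601562, 57.409698486328125), (38.37504196166992, 41.24447250366211), 15.125957489013672)
red 334 [0.72319715 0.12494357 0.08003268] ((727.9931640625, 113.0586929321289), (16.120031356811523, 97.75182342529297), 15.14199161529541)
bar 956 [0.68515733 0.11401221 0.11102135] ((689.8843383789062, 101.60144805908203), (30.483572006225586, 180.619384765625), 15.283076286315918)
```

Both cameras agree to about 3 mm. The button centre is at (0.530, 0.057, 0.078), yaw is 15.2°, and the bar is 167 mm ahead (68 + about 99 mm of travel). All sizes match the description. I'll turn the tool onto the fixture axes and shut the fingers.

```bash
python3 -m creep '[[0,0,-9.25,0,0,0,-1],[0,0,-9.25,0,0,0,-1],[0,0,-9.25,0,0,0,-1],[0,0,-9.25,0,0,0,-1],[0,0,0,0.018,0.06,0,-1],[0,0,0,0.018,0.06,0,-1],[0,0,0,0.018,0.06,0,-1],[0,0,0,0.018,0.06,0,-1]]'
cat > w.py <<'E'
from h import *
s=sensors.get_state(); M=R.from_quat(s["tool_rot"]).as_matrix(); p=s["position"]
tip=p+M[:,2]*0.173
a=np.deg2rad(15.2); fx=np.array([np.cos(a),np.sin(a),0]); fy=np.array([-fx[1],fx[0],0])
b=np.array([.530,.057,.078])
print("t",s["t"],"tip",tip.round(4),"rel fixture to button",[(round(float((tip-b)@e),4)) for e in (fx,fy)],"j",s["joint_pos"].round(2),"yaw",np.rad2deg(np.arctan2(M[1,0],M[0,0])).round(2),"tz",M[:,2].round(4),"F",s["ft_force"].round(2),"g",s["gripper_width"])
g=b+fx*.005; print("tool shift to over button+5mm", (M.T@(np.append(g[:2],.12)-tip)).round(4))
E
python3 w.py
```

```text
t: 2.1
position: [0.3595, 0.3471, 0.4032]
tool_rot: [0.989, 0.146, -0.0, 0.001]
ft_force: [1.0, 1.0, -0.3]
gripper_width: 0.0
t 2.1 tip [0.3595 0.3466 0.2302] rel fixture to button [-0.0886, 0.3242] j [ 1.17 -0.23 -0.17  0.   -1.63  0.69] yaw 16.81 tz [-1.0e-04 -2.7e-03 -1.0e+00] F [ 0.97  1.01 -0.26] g 0.0003430573848258799
tool shift to over button+5mm [0.0845 0.3264 0.1109]
```

```bash
python3 -m creep '[[0,0,1.6,0.014,0.055,0,-1],[0,0,0,0.014,0.055,0,-1],[0,0,0,0.014,0.055,0.01,-1],[0,0,0,0.014,0.055,0.02,-1],[0,0,0,0.014,0.055,0.02,-1],[0,0,0,0.014,0.05,0.02,-1],[0,0,0,0,0,0,-1]]'; python3 w.py
```

```text
t: 2.98
position: [0.5316, 0.0421, 0.3335]
tool_rot: [0.992, 0.13, 0.002, -0.0]
ft_force: [-0.9, 0.3, -0.1]
gripper_width: -0.003
t 2.975 tip [0.5323 0.0424 0.1605] rel fixture to button [-0.0016, -0.0147] j [ 0.46 -0.14 -0.22  0.   -1.49  1.37] yaw 14.94 tz [ 0.004   0.0015 -1.    ] F [-0.85  0.31 -0.13] g -0.003177119379849042
tool shift to over button+5mm [ 0.0064 -0.0147  0.0406]
```

```bash
python3 -m creep '[[0,0,0,0.0065,-0.0147,0.015,-1],[0,0,0,0,0,0.02,-1],[0,0,0,0,0,0,-1]]'; python3 w.py
python3 - <<'E'
from h import *
for c in ("side","wrist"):
    im,d=eyes.camera(c); cv2.imwrite(f"pics/{c}2.png",im[80:300,180:420] if c=="side" else im)
E
```

```text
t: 3.35
position: [0.534, 0.0614, 0.2974]
tool_rot: [0.991, 0.131, 0.003, -0.001]
ft_force: [-0.2, -0.1, 0.2]
gripper_width: 0.002
t 3.35 tip [0.5348 0.0619 0.1244] rel fixture to button [0.0059, 0.0034] j [ 0.49 -0.12 -0.26 -0.   -1.42  1.34] yaw 15.01 tz [ 0.005   0.0028 -1.    ] F [-0.19 -0.06  0.23] g 0.00231281776695417
tool shift to over button+5mm [-0.001   0.0034  0.0044]
```

View pics/side2.png

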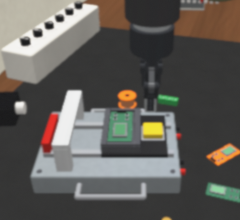

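View pics/wrist2.png

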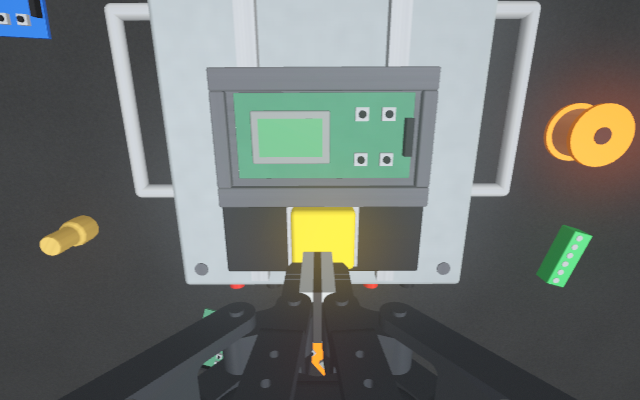

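The wrist view shows the fingertips at column 318, in line with the yellow button, whose centre is near column 323. The side view shows them over the button with clear space around. I'll descend to just above the cap.

```bash
python3 -m creep '[[0,0,0,-0.001,0.002,0.02,-1],[0,0,0,0,0,0.014,-1],[0,0,0,0,0,0.003,-1],[0,0,0,0,0,0,-1]]'; python3 w.py
python3 - <<'E'
from h import *
im,d,P=cloud("wrist"); cv2.imwrite("pics/wrist3.png",im)
hsv=cv2.cvtColor(im,cv2.COLOR_BGR2HSV).astype(int);H,S,V=hsv[...,0],hsv[...,1],hsv[...,2]
m=(d>0)&(abs(H-28)<6)&(S>110)&(V>120)&(P[...,2]>.073)&(abs(P[...,0]-.53)<.04)&(abs(P[...,1]-.06)<.04)
print(m.sum(),rect(P[m]),np.median(P[m],0))
im,d=eyes.camera("side"); cv2.imwrite("pics/side3.png",cv2.resize(im[160:280,210:400],None,fx=3,fy=3))
E
```

```text
t: 3.95
position: [0.5344, 0.06, 0.2619]
tool_rot: [0.991, 0.131, 0.005, -0.001]
ft_force: [-0.2, 0.1, -0.5]
gripper_width: 0.0
t 3.95 tip [0.5362 0.0608 0.0889] rel fixture to button [0.007, 0.002] j [ 0.49 -0.1  -0.31  0.   -1.35  1.35] yaw 15.09 tz [ 0.0105  0.0042 -0.9999] F [-0.17  0.09 -0.48] g 2.571315305950929e-05
tool shift to over button+5mm [-0.0016  0.002  -0.0311]
2398 ((531.4376831054688, 57.24475860595703), (37.69179153442383, 39.27861785888672), 15.2968111038208) [0.54279483 0.05712119 0.07759975]
```

View pics/side3.png

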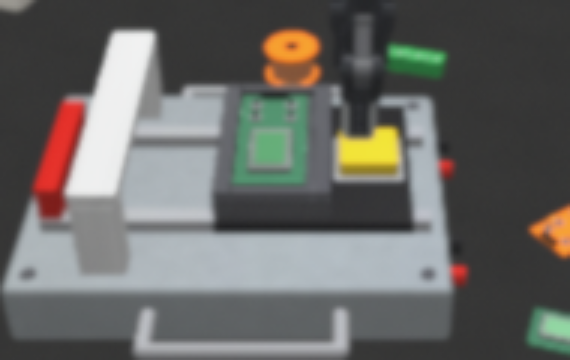

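View pics/wrist3.png

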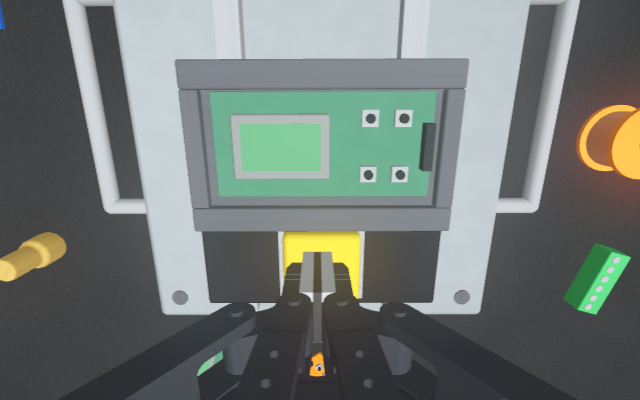

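Tips are about 11 mm above the cap and 7 mm ahead of its centre, and not over the nest block. Next I'll press down in small steps.

```bash
python3 -m creep '[[0,-0.6,0,-0.001,0.001,0.005,-1],[0,0,0,0,0,0.005,-1],[0,0,0,0,0,0.002,-1],[0,0,0,0,0,0.002,-1]]'; python3 w.py
```

```text
t: 4.55
position: [0.5341, 0.0588, 0.249]
tool_rot: [0.991, 0.131, 0.001, -0.001]
ft_force: [-2.6, 0.1, 3.4]
gripper_width: 0.0
t 4.55 tip [0.5345 0.0591 0.076 ] rel fixture to button [0.0049, 0.0009] j [ 0.48 -0.09 -0.33 -0.   -1.33  1.35] yaw 15.09 tz [ 0.0022  0.0021 -1.    ] F [-2.55  0.14  3.39] g 0.0002262017746423427
tool shift to over button+5mm [ 0.0003  0.0008 -0.044 ]
```

Contact: 3.4 N at 76 mm. Continue to the hard stop.

```bash
python3 -m creep '[[0,0,0,0,0,0.003,-1],[0,0,0,0,0,0.002,-1]]'; python3 w.py;  python3 -m creep '[[0,0,0,0,0,0.002,-1]]'; python3 w.py
```

```text
t: 4.8
position: [0.5342, 0.0589, 0.2449]
tool_rot: [0.991, 0.131, 0.002, -0.001]
ft_force: [-1.7, 0.7, 6.0]
gripper_width: 0.006
t 4.8 tip [0.5348 0.0592 0.0719] rel fixture to button [0.0052, 0.0009] j [ 0.48 -0.09 -0.33 -0.   -1.32  1.35] yaw 15.11 tz [ 0.0034  0.0022 -1.    ] F [-1.73  0.74  5.97] g 0.005728501120057828
tool shift to over button+5mm [-0.      0.0008 -0.0481]
t: 4.92
position: [0.5344, 0.0589, 0.2435]
tool_rot: [0.991, 0.132, 0.002, -0.001]
ft_force: [-3.3, 1.1, 11.8]
gripper_width: -0.003
t 4.925 tip [0.5352 0.0593 0.0705] rel fixture to button [0.0056, 0.0009] j [ 0.48 -0.09 -0.34  0.   -1.32  1.35] yaw 15.12 tz [ 0.0045  0.0023 -1.    ] F [-3.28  1.08 11.78] g -0.003395688500005934
tool shift to over button+5mm [-0.0004  0.0008 -0.0495]
```

Hard stop: about 12 N with the tip at 70.5 mm. I'll push forward, with a small downward bias to keep the button down.

```bash
python3 -m creep '[[0,-0.2,0,0.004,0,0.001,-1],[0,0,0,0.004,0,0.001,-1],[0,0,0,0.004,0,0.001,-1]]'; python3 w.py
```

```text
t: 5.3
position: [0.5469, 0.0624, 0.2435]
tool_rot: [0.991, 0.132, 0.003, -0.001]
ft_force: [-2.5, 0.7, 6.5]
gripper_width: -0.002
t 5.3 tip [0.548  0.0628 0.0705] rel fixture to button [0.0189, 0.0009] j [ 0.48 -0.05 -0.3   0.   -1.31  1.36] yaw 15.17 tz [ 0.0061  0.0022 -1.    ] F [-2.54  0.68  6.46] g -0.0020936479775919754
tool shift to over button+5mm [-0.0136  0.0009 -0.0496]
```

```bash
python3 -m creep '[[0,-0.15,0,0.004,0,0.0018,-1],[0,-0.15,0,0.005,0,0.0015,-1],[0,-0.15,0,0.005,0,0.0015,-1]]'; python3 w.py
python3 - <<'E'
from h import *
im,d,P=cloud("side"); cv2.imwrite("pics/side4.png",cv2.resize(im[160:280,210:400],None,fx=3,fy=3))
E
```

```text
t: 5.68
position: [0.5622, 0.0667, 0.2435]
tool_rot: [0.991, 0.133, 0.003, -0.0]
ft_force: [-2.9, 0.9, 8.4]
gripper_width: 0.002
t 5.675 tip [0.5633 0.067  0.0705] rel fixture to button [0.0347, 0.0009] j [ 0.47 -0.01 -0.26  0.   -1.31  1.36] yaw 15.24 tz [ 0.0064  0.0014 -1.    ] F [-2.88  0.88  8.4 ] g 0.0021044965472137227
tool shift to over button+5mm [-0.0294  0.0009 -0.0497]
```

View pics/side4.png

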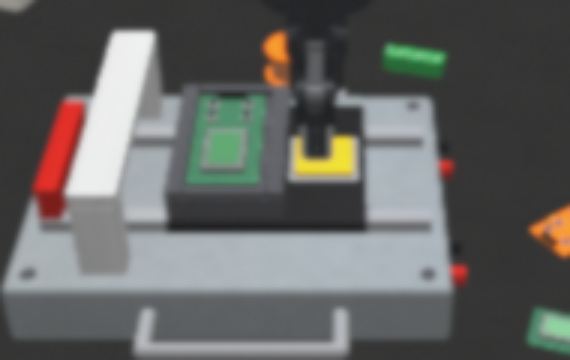

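The carriage is sliding, with the button visibly down at about (325,157) in the crop. I'll continue.

```bash
python3 -m creep '[[0,-0.15,0,0.005,0,0.0016,-1],[0,-0.15,0,0.005,0,0.0016,-1],[0,-0.15,0,0.005,0,0.0016,-1],[0,-0.1,0,0.005,0,0.0016,-1]]'; python3 w.py; python3 -m creep '[[0,-0.15,0,0.005,0,0.0016,-1],[0,-0.15,0,0.005,0,0.0016,-1],[0,-0.15,0,0.005,0,0.0016,-1],[0,-0.1,0,0.005,0,0.0016,-1]]'; python3 w.py
```

```text
t: 6.22
position: [0.5842, 0.073, 0.2435]
tool_rot: [0.991, 0.133, 0.004, 0.0]
ft_force: [-2.6, 0.9, 8.8]
gripper_width: -0.004
t 6.225 tip [0.5856 0.073  0.0705] rel fixture to button [0.0578, 0.0009] j [ 0.47  0.05 -0.2   0.   -1.31  1.37] yaw 15.34 tz [ 7.9e-03  4.0e-04 -1.0e+00] F [-2.6   0.87  8.78] g -0.003983404053862444
tool shift to over button+5mm [-0.0524  0.0009 -0.0499]
t: 6.72
position: [0.6058, 0.0791, 0.2435]
tool_rot: [0.991, 0.134, 0.004, 0.001]
ft_force: [-2.7, 2.1, 8.8]
gripper_width: 0.001
t 6.725 tip [0.6073 0.079  0.0705] rel fixture to button [0.0803, 0.0009] j [ 0.46  0.11 -0.14  0.   -1.32  1.38] yaw 15.43 tz [ 8.6e-03 -9.0e-04 -1.0e+00] F [-2.68  2.14  8.77] g 0.001050867384750655
tool shift to over button+5mm [-0.0749  0.0008 -0.0501]
```

```bash
python3 -m creep '[[0,-0.2,0,0.005,0,0.0016,-1],[0,-0.2,0,0.005,0,0.0016,-1],[0,-0.2,0,0.004,0,0.0016,-1]]'; python3 w.py; python3 -m creep '[[0,-0.1,0,0.003,0,0.0016,-1],[0,-0.1,0,0.003,0,0.0016,-1]]'; python3 w.py;python3 - <<'E'
from h import *
im,d,P=cloud("side"); cv2.imwrite("pics/side5.png",cv2.resize(im[160:280,210:400],None,fx=3,fy=3))
E
```

```text
t: 7.1
position: [0.621, 0.0835, 0.2435]
tool_rot: [0.991, 0.135, 0.003, 0.002]
ft_force: [-2.4, 0.3, 8.3]
gripper_width: -0.0
t 7.1 tip [0.622  0.083  0.0705] rel fixture to button [0.0956, 0.001] j [ 0.45  0.15 -0.1   0.01 -1.32  1.39] yaw 15.5 tz [ 0.0059 -0.0028 -1.    ] F [-2.39  0.29  8.28] g -0.0004158853868869449
tool shift to over button+5mm [-0.0903  0.0007 -0.0499]
t: 7.35
position: [0.6278, 0.0855, 0.2435]
tool_rot: [0.991, 0.135, 0.004, 0.002]
ft_force: [-3.1, 1.1, 8.6]
gripper_width: 0.001
t 7.35 tip [0.6291 0.0849 0.0705] rel fixture to button [0.103, 0.001] j [ 0.45  0.16 -0.08  0.01 -1.32  1.39] yaw 15.54 tz [ 0.0075 -0.0031 -1.    ] F [-3.06  1.09  8.59] g 0.0013561716193777982
tool shift to over button+5mm [-0.0977  0.0006 -0.0501]
```

View pics/side5.png

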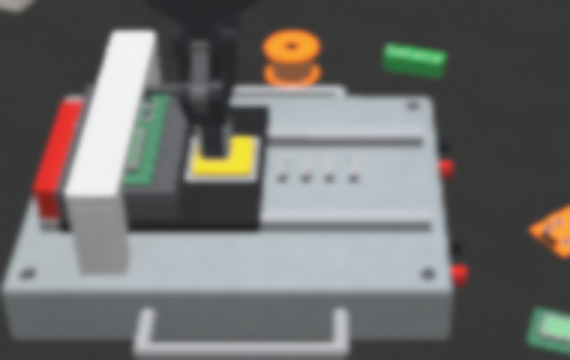

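Almost home. I'll continue in small steps until the forward force rises.

```bash
for i in 1; do python3 -m creep '[[0,-0.1,0,0.003,0,0.0016,-1]]'; python3 w.py; python3 -m creep '[[0,-0.1,0,0.003,0,0.0016,-1]]'; python3 w.py; python3 -m creep '[[0,-0.1,0,0.003,0,0.0016,-1]]'; python3 w.py; done | grep rel
```

```text
t 7.525 tip [0.632  0.0855 0.0705] rel fixture to button [0.1059, 0.0007] j [ 0.45  0.17 -0.07  0.01 -1.32  1.39] yaw 15.56 tz [ 0.0064 -0.0044 -1.    ] F [-8.88 -0.6  10.98] g -0.004664802333949183
t 7.65 tip [0.6342 0.0857 0.0705] rel fixture to button [0.1081, 0.0004] j [ 0.45  0.18 -0.06  0.01 -1.33  1.39] yaw 15.58 tz [ 0.0039 -0.0061 -1.    ] F [-7.75 -0.69 11.71] g 0.00032096308261071103
t 7.775 tip [0.6364 0.0859 0.0704] rel fixture to button [0.1103, 0.0] j [ 0.45  0.19 -0.05  0.01 -1.33  1.39] yaw 15.59 tz [ 0.0015 -0.0079 -1.    ] F [-8.59 -0.5  11.46] g -0.0015680038158516298
```

The force rose to 8–9 N and the tip now slips on the cap, so the carriage is against the stop. A little more will bring the tip against the nest face and confirm it.

```bash
(python3 -m creep '[[0,0,0,0.003,0,0.0014,-1]]'; python3 w.py; python3 -m creep '[[0,0,0,0.002,0,0.0014,-1]]'; python3 w.py; python3 -m creep '[[0,0,0,0.002,0,0.0014,-1]]'; python3 w.py) | grep rel
```

```text
t 7.9 tip [0.639  0.0862 0.0704] rel fixture to button [0.1128, -0.0004] j [ 0.45  0.2  -0.04  0.01 -1.33  1.39] yaw 15.59 tz [ 9.e-04 -9.e-03 -1.e+00] F [-7.52 -1.04  9.08] g -0.00047501738078679304
t 8.025 tip [0.6395 0.0862 0.0704] rel fixture to button [0.1133, -0.0005] j [ 0.45  0.2  -0.04  0.01 -1.34  1.39] yaw 15.61 tz [-0.0022 -0.0106 -0.9999] F [-16.95   0.58  14.73] g -0.0031517803342321865
t 8.15 tip [0.6394 0.0862 0.0704] rel fixture to button [0.1133, -0.0005] j [ 0.45  0.2  -0.03  0.01 -1.34  1.39] yaw 15.63 tz [-0.0065 -0.0123 -0.9999] F [-16.02   0.1   15.77] g 0.0006868073412604447
```

It stops firmly at 17 N with no further motion, so the carriage is home. I'll lift straight up to release the button.

```bash
python3 -m creep '[[0,0,0,0,0,-0.003,-1],[0,0,0,0,0,-0.005,-1],[0,0,0,-0.001,0,-0.006,-1],[0,0,0,-0.002,0,-0.01,-1],[0,0,0,-0.004,0,-0.02,-1],[0,0,0,-0.01,0,-0.03,-1],[0,0,0,-0.03,0,-0.04,-1],[0,0,0,-0.04,0,-0.03,-1]]'; python3 w.py
python3 - <<'E'
from h import *
for c in ("side","top"):
    im,d,P=cloud(c); 
    cv2.imwrite(f"pics/{c}6.png",cv2.resize(im[160:280,210:400] if c=="side" else im[100:300,180:420],None,fx=3,fy=3))
    hsv=cv2.cvtColor(im,cv2.COLOR_BGR2HSV).astype(int);H,S,V=hsv[...,0],hsv[...,1],hsv[...,2]
    m=(d>0)&(abs(H-28)<6)&(S>110)&(V>120)&(P[...,2]>.066)&(P[...,2]<.09)&(abs(P[...,0]-.62)<.06)&(abs(P[...,1]-.08)<.06)
    print(c,m.sum(),rect(P[m]) if m.any() else 0,np.median(P[m],0))
E
```

```text
t: 9.15
position: [0.5561, 0.0661, 0.3922]
tool_rot: [0.991, 0.136, -0.007, 0.007]
ft_force: [-1.0, 0.8, 0.9]
gripper_width: -0.003
t 9.15 tip [0.5541 0.0636 0.2193] rel fixture to button [0.025, 0.0] j [ 0.48 -0.06 -0.04  0.01 -1.61  1.36] yaw 15.59 tz [-0.0117 -0.0148 -0.9998] F [-0.98  0.8   0.93] g -0.003014793896900177
tool shift to over button+5mm [-0.0185 -0.0012  0.0995]
side 306 ((628.2011108398438, 75.17459106445312), (42.60329055786133, 58.36668014526367), 15.750761032104492) [0.62368669 0.08698849 0.07826634]
top 0 0 [nan nan nan]
  return _methods._mean(a, axis=axis, dtype=dtype,
  ret = um.true_divide(
```

View pics/side6.png

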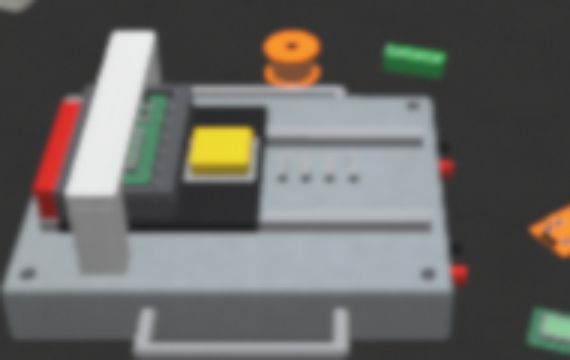

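View pics/top6.png

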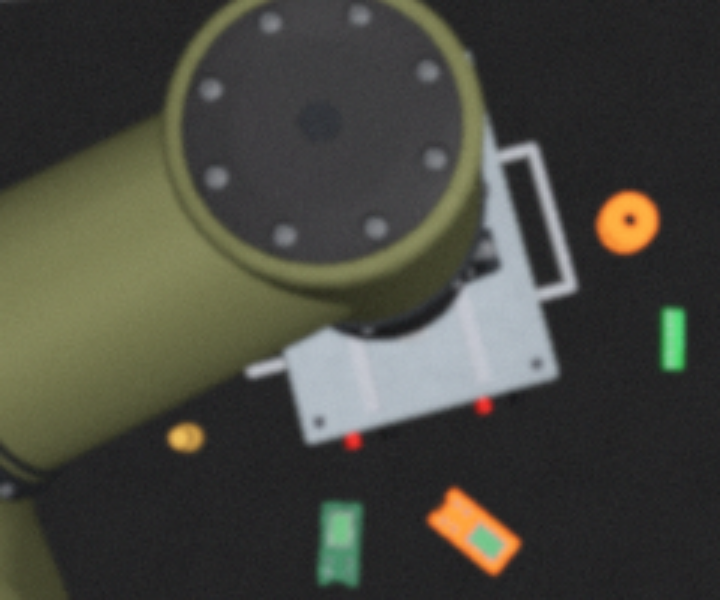

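The button has sprung up, with its top at 78.3 mm. It moved 99.5 mm by the side camera, and the loose parts are where they were. One wrist look at the board before handing in.

Run:
```python
from h import *
im,d,P=cloud("wrist"); cv2.imwrite("pics/wrist7.png",im)
```

```text
(no output)
```

View pics/wrist7.png

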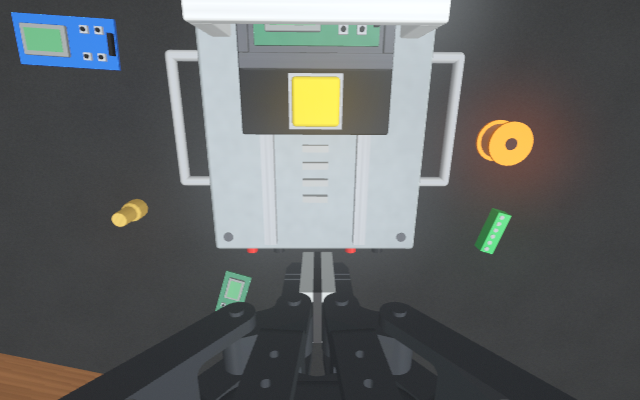

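The board is flat in its nest under the head at (316,35), the button is up at (316,100), and nothing is touched.

```bash
python3 -c "
from bench import bot; print(bot.close_job())"
```

```text
the job is handed in; nothing more can be done
None
```

I pressed the lock button to its hard stop and pushed the carriage home against the red end stop. I then lifted straight off so the button sprang up, and handed the job in at about 9 s.

- **Button held down:** the fingertip stayed at 70.4–70.5 mm at every reading during the push, with about 6.5–16 N downward.
- **Carriage home:** at the end it stopped firmly, with about 17 N forward and no further motion. The side camera puts the travel at about 99.5 mm.
- **Button up:** its top measured 78.3 mm after release. I did not test the lock by pushing on the carriage afterwards.
- **Board and loose parts:** in the last views the board lies in its nest, as far as it shows beside the test head. The loose parts look unmoved and the robot is clear of everything.
- **Check that failed:** the last measurement from the top camera gave nothing because the arm blocked its view. The final check rests on the side and wrist cameras.
- **Disagreement:** at the start, the top and side cameras differed by about 3 mm on the button's position, so I used the middle.

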